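# Fill the barrel carrier and hold it home against the dispenser fence

## Robot

A 6-joint arm with a two-finger parallel gripper is mounted at the origin on the work surface. World frame = base frame: x ahead of the robot, y to its left, z up, the work surface at z = 0. Lengths are in m, angles in rad, forces in N, time in s.
With the tool pointing down it reaches from about 0.2 to 0.875 m from the base axis. Payload 3.4 kg.
Tool frame: the origin (TCP) lies between the finger pads; the fingertips stand 25 mm ahead of it and the grasp point (between the pads) lies 6 mm ahead of it (r.nose_length is the z of the fingertips in the tool frame, in m); z points along the fingers, y is the line along which they close (so a half turn about z gives the same grasp; the last joint's range is limited). The gripper opens to 94 mm and grips with 3 to 60 N. Pads are 16 mm wide; open, the fingers measure 119 mm over their backs; the gripper's body (75 mm by 177 mm) begins 78 mm behind the grasp point.
Start: joints at [-1.24, 0.276, 1.505, -0, 1.361, -0.121], TCP at [0.251, -0.517, 0.23] pointing down, gripper open.
Joint ranges: [-2.89, 2.89], [-0.75, 2.08], [0.22, 2.7], [-1.18, 4.32], [0.11, 2.71], [-2.7, 2.7]. Speed limits (rad/s): [2.57, 2.57, 3.14, 3.14, 3.14, 3.14].

## Interface

Orientations are given as a unit quaternion [w, x, y, z].
In Python, from plant import r, gripper_to, inverse_kinematics, vision, models, telemetry gives the robot as it stands. Calls block until the motion is done:
- r.move_to(position, orientation): joint-space move of the TCP to a pose.
- r.move_l(position, rot=None, vel=0.15, guard=None): straight line of the TCP; rot=None keeps the orientation; vel is the mean speed in m/s. With guard (N) it stops when the force on the tool has changed by that much, and returns True; else False.
- r.movej(angles): joint-space move.
- gripper_to(opening, f_grip=None): finger opening in m; f_grip is the grip in N (None keeps the last); returns when the fingers have stopped.
- r.hold(seconds).
- inverse_kinematics(position, orientation): joint angles nearest the present ones, or None.
- vision.snapshot(name): name is "scene" or "side" or "wrist"; returns the picture (480x640x3 uint8, red, green, blue); there is no depth.
- vision.get_calibration(name): a dict with "fx", "fy", "cx", "cy" (pixels), "D" ([k1, k2, p1, p2, k3] as OpenCV has them; the pictures are not rectified), "position" and "orientation" of the camera in the world. Camera axes: x right, y down, z forward; pixel columns grow to the right and rows downward; lengths in m; the calibration is good to about 2 mm. A picture is of the moment at which its call begins: read the wrist's pose just before it. get_calibration takes no time and is no camera call; for the wrist camera it gives the pose at the moment of the call.
A pose or a line that the arm cannot do raises r.PlanningError and nothing moves.
- r.sign_off(): hands the job in; it is judged then, once.
Trained networks look in the newest picture that a camera, given by its name, has taken for a name from the list of things; names that differ only in an ending like _2 or _b are one class to them, and where a whole thing is asked for, a point or a joint stands for the part that bears it (a point fixed in the world has none). Each returns a list of dicts, best first, with "score" (0 to 1); they miss things now and then, are a little off and sometimes report something else, mostly with a low value. They report only what shows in the picture. A call takes as long as a camera call. They do not tell look-alikes from the thing itself.
- models.boxes_of(thing, camera): "at" ([x, y, z] in m, in world coordinates, good to about 4 mm: the middle of the surface that is visible of it).
- models.regions_of(thing, camera): "pixels" (480x640 bool, what is visible of it).
- models.mark_of(thing, camera): "at" ([x, y, z] in m, in world coordinates, good to about 4 mm: a listed point, or the origin of a listed thing).
Readings, each from a call of its own:
- telemetry.current_t(): time.
- telemetry.current_joints(): joint angles.
- telemetry.current_dq(): joint speeds.
- telemetry.current_joint_efforts(): joint torques, N m.
- telemetry.current_ee_pos(): TCP position.
- telemetry.current_tool_rot(): TCP orientation.
- telemetry.current_wrist_force(): force on the tool from outside, world axes, zero at the start.
- telemetry.current_torque(): the same for the moment, N m.
- telemetry.current_opening(): finger opening in m.
- telemetry.current_finger_force(): force on a finger pad.
Only numpy, scipy, OpenCV 4.12 (cv2) and the standard library are available. Lean on these libraries where they do the work, as an engineer would, in place of code of your own. Each camera call takes 0.05 s, during which the arm holds its last target. There are 200 camera calls.

## Task

Put spare sensor barrels upright and fully down into the two empty pockets of the carrier, leaving the barrels already in it seated and the other things on the table where they are. Then, with the closed fingers on the carrier's front step, push it square and flush against the fence and press it firmly down on the bed at the same time, about 10 N each way. Finish while still holding it with that one diagonal push: do not let go or back off.

Things in the scene. Friction and masses are not known exactly. Their poses are not given: they have to be found in the camera images.
- bed: fixed flat aluminium bed plate, 280 (x) x 330 (y) x 10 mm, lying on the table; origin at the centre of its underside, so its top is 10 mm above the table. Its +x points roughly away from the robot, towards the fence; its place and yaw vary.
- fence: fixed steel bar across the far part of the bed: 20 (x) x 300 (y) x 26 mm high; origin at the centre of its underside, on the bed's top. Axes parallel to the bed's; the face that the carrier is to bear against lies at x = -10 mm. It is rigid.
- carrier: loose grey plastic carrier on the bed, 30 to 72 mm short of the fence, up to 0.1 rad out of square; 0.43 to 0.58 kg empty. Origin at the centre of its underside, x towards the fence. A block 28 mm high, x = -20 to +55 mm, 240 mm long (y), with four pockets in a row; on the robot's side of it a ledge 16 mm high, x = -65 to -20 mm, as long. Its far face (x = +55) goes against the fence.
- push_ledge (a point): middle of the top of the carrier's ledge (carrier x = -42.5, y = 0, z = 16 mm). The ledge's top and the upright step face 22.5 mm beyond this point (carrier x = -20, 12 mm high) are where closed fingers push. The carrier slides easily on the slick bed (friction coefficient about 0.2).
- pocket0 (a point): centre of the floor of pocket 0 of the carrier (carrier x = 17.5, y = -81, z = 13 mm); the pocket is a round hole 31 mm across and 15 mm deep, open at the top. Two of the four pockets are empty at the start; which ones varies.
- pocket1 (a point): centre of the floor of pocket 1 of the carrier (carrier x = 17.5, y = -27, z = 13 mm); the pocket is a round hole 31 mm across and 15 mm deep, open at the top. Two of the four pockets are empty at the start; which ones varies.
- pocket2 (a point): centre of the floor of pocket 2 of the carrier (carrier x = 17.5, y = 27, z = 13 mm); the pocket is a round hole 31 mm across and 15 mm deep, open at the top. Two of the four pockets are empty at the start; which ones varies.
- pocket3 (a point): centre of the floor of pocket 3 of the carrier (carrier x = 17.5, y = 81, z = 13 mm); the pocket is a round hole 31 mm across and 15 mm deep, open at the top. Two of the four pockets are empty at the start; which ones varies.
- barrel_a: aluminium sensor barrel, plain upright cylinder 28 mm across, 50 mm high, 60 g, a thin dark band round it; origin at the centre of its underside. It stands in one of the carrier's pockets from the start and sticks out 35 mm.
- barrel_b: aluminium sensor barrel, plain upright cylinder 28 mm across, 50 mm high, 60 g, a thin dark band round it; origin at the centre of its underside. It stands in one of the carrier's pockets from the start and sticks out 35 mm.
- spare_1: spare sensor barrel, the same as those in the carrier (28 mm across, 50 mm high, 60 g, origin at the centre of its underside), standing upright on the table to the robot's right, among other small parts at least 25 mm away.
- spare_2: spare sensor barrel, the same as those in the carrier (28 mm across, 50 mm high, 60 g, origin at the centre of its underside), standing upright on the table to the robot's right, among other small parts at least 25 mm away.
- spare_3: spare sensor barrel, the same as those in the carrier (28 mm across, 50 mm high, 60 g, origin at the centre of its underside), standing upright on the table to the robot's right, among other small parts at least 25 mm away.
- jar: bystander: small white jar, 38 mm across, 58 mm high, standing among the spares; origin at the centre of its underside.
- collar: bystander: aluminium collar with a hole, 44 mm across, 24 mm high, lying among the spares; origin at the centre of its underside.
- standoff: bystander: aluminium standoff, a thin 16 mm post on a 34 mm foot, 40 mm high, among the spares; origin at the centre of its underside.
- screwdriver: bystander: screwdriver lying on the table to the robot's left.
- puck: bystander: round aluminium lamp puck, 68 mm across, 28 mm high, on the table to the robot's left; origin at the centre of its underside.
Things that resemble listed ones, but are neither listed nor needed, are in the scene too. Leave any green or red look-alike of the spare_2 alone.

How it is judged:
On the way:
1. all four pockets hold an upright barrel, let go (((distance between barrel_a and pocket0 below 0.004 m and angle between barrel_a's own z axis and vertical below 0.12 rad) or (distance between barrel_b and pocket0 below 0.004 m and angle between barrel_b's own z axis and vertical below 0.12 rad) or (distance between spare_1 and pocket0 below 0.004 m and angle between spare_1's own z axis and vertical below 0.12 rad) or (distance between spare_2 and pocket0 below 0.004 m and angle between spare_2's own z axis and vertical below 0.12 rad) or (distance between spare_3 and pocket0 below 0.004 m and angle between spare_3's own z axis and vertical below 0.12 rad)) and ((distance between barrel_a and pocket1 below 0.004 m and angle between barrel_a's own z axis and vertical below 0.12 rad) or (distance between barrel_b and pocket1 below 0.004 m and angle between barrel_b's own z axis and vertical below 0.12 rad) or (distance between spare_1 and pocket1 below 0.004 m and angle between spare_1's own z axis and vertical below 0.12 rad) or (distance between spare_2 and pocket1 below 0.004 m and angle between spare_2's own z axis and vertical below 0.12 rad) or (distance between spare_3 and pocket1 below 0.004 m and angle between spare_3's own z axis and vertical below 0.12 rad)) and ((distance between barrel_a and pocket2 below 0.004 m and angle between barrel_a's own z axis and vertical below 0.12 rad) or (distance between barrel_b and pocket2 below 0.004 m and angle between barrel_b's own z axis and vertical below 0.12 rad) or (distance between spare_1 and pocket2 below 0.004 m and angle between spare_1's own z axis and vertical below 0.12 rad) or (distance between spare_2 and pocket2 below 0.004 m and angle between spare_2's own z axis and vertical below 0.12 rad) or (distance between spare_3 and pocket2 below 0.004 m and angle between spare_3's own z axis and vertical below 0.12 rad)) and ((distance between barrel_a and pocket3 below 0.004 m and angle between barrel_a's own z axis and vertical below 0.12 rad) or (distance between barrel_b and pocket3 below 0.004 m and angle between barrel_b's own z axis and vertical below 0.12 rad) or (distance between spare_1 and pocket3 below 0.004 m and angle between spare_1's own z axis and vertical below 0.12 rad) or (distance between spare_2 and pocket3 below 0.004 m and angle between spare_2's own z axis and vertical below 0.12 rad) or (distance between spare_3 and pocket3 below 0.004 m and angle between spare_3's own z axis and vertical below 0.12 rad)) and contact force between the fingers and spare_1 below 0.2 N and contact force between the fingers and spare_2 below 0.2 N and contact force between the fingers and spare_3 below 0.2 N), for 0.2 s.
At the end, for the whole second after the job is handed in: Each pocket holds an upright barrel, within 4 mm of its seat; the carrier lies flat and still, within 2.5 mm of the fence and of its middle within 60 mm, 0.015 rad of square; fingers push over 5 N, it bears on the fence over 3 N, on the bed over 12.5 N (loaded weight 6.6 to 8.1 N), for 1 s (((distance between barrel_a and pocket0 below 0.004 m and angle between barrel_a's own z axis and vertical below 0.12 rad) or (distance between barrel_b and pocket0 below 0.004 m and angle between barrel_b's own z axis and vertical below 0.12 rad) or (distance between spare_1 and pocket0 below 0.004 m and angle between spare_1's own z axis and vertical below 0.12 rad) or (distance between spare_2 and pocket0 below 0.004 m and angle between spare_2's own z axis and vertical below 0.12 rad) or (distance between spare_3 and pocket0 below 0.004 m and angle between spare_3's own z axis and vertical below 0.12 rad)) and ((distance between barrel_a and pocket1 below 0.004 m and angle between barrel_a's own z axis and vertical below 0.12 rad) or (distance between barrel_b and pocket1 below 0.004 m and angle between barrel_b's own z axis and vertical below 0.12 rad) or (distance between spare_1 and pocket1 below 0.004 m and angle between spare_1's own z axis and vertical below 0.12 rad) or (distance between spare_2 and pocket1 below 0.004 m and angle between spare_2's own z axis and vertical below 0.12 rad) or (distance between spare_3 and pocket1 below 0.004 m and angle between spare_3's own z axis and vertical below 0.12 rad)) and ((distance between barrel_a and pocket2 below 0.004 m and angle between barrel_a's own z axis and vertical below 0.12 rad) or (distance between barrel_b and pocket2 below 0.004 m and angle between barrel_b's own z axis and vertical below 0.12 rad) or (distance between spare_1 and pocket2 below 0.004 m and angle between spare_1's own z axis and vertical below 0.12 rad) or (distance between spare_2 and pocket2 below 0.004 m and angle between spare_2's own z axis and vertical below 0.12 rad) or (distance between spare_3 and pocket2 below 0.004 m and angle between spare_3's own z axis and vertical below 0.12 rad)) and ((distance between barrel_a and pocket3 below 0.004 m and angle between barrel_a's own z axis and vertical below 0.12 rad) or (distance between barrel_b and pocket3 below 0.004 m and angle between barrel_b's own z axis and vertical below 0.12 rad) or (distance between spare_1 and pocket3 below 0.004 m and angle between spare_1's own z axis and vertical below 0.12 rad) or (distance between spare_2 and pocket3 below 0.004 m and angle between spare_2's own z axis and vertical below 0.12 rad) or (distance between spare_3 and pocket3 below 0.004 m and angle between spare_3's own z axis and vertical below 0.12 rad)) and x of carrier in the frame of fence above -0.0675 m and angle between the x axis of carrier and the x axis of fence, either way round below 0.015 rad and y of carrier in the frame of fence between -0.06 and 0.06 m and angle between carrier's own z axis and vertical below 0.02 rad and contact force between carrier and fence above 3 N and contact force between carrier and bed above 12.5 N and contact force between the fingers and carrier above 5 N and linear speed of carrier below 0.01 m/s); the arm keeps its last pose, push and grip.
It fails at once if a barrel that was already in the carrier is lifted out of its pocket (z of any of barrel_a, barrel_b in the frame of carrier above 0.025 m).
It fails at once if a bystander is disturbed (moved over 30 mm) (distance of any of jar, collar, standoff, screwdriver, puck from where it was at the start of the episode above 0.03 m).
It also fails if it takes over 69 s, if anything falls off the work surface, if the arm or the gripper's body presses on something with over 40 N, if the wrist force passes 120 N, or if a joint passes its speed limit or range.

## Working session

There is one attempt and no reset: what is moved stays moved. The work goes in short steps, each a Python script; the robot and the scene stay as the last script left them, time stands still between calls to the robot, and variables do not carry over. Pictures are saved under pics/ and viewed, at most 10 in all, crops included, and the job is handed in when it is done.

```bash
ls; mkdir -p pics; cat > h.py <<'E'
import numpy as np, cv2
from plant import r, gripper_to, inverse_kinematics, vision, models, telemetry
from scipy.spatial.transform import Rotation as R
def snap(c,f=None):
    im=vision.snapshot(c)
    if f: cv2.imwrite('pics/'+f,im[:,:,::-1])
    return im
def cam(c):
    k=vision.get_calibration(c); q=k['orientation']
    return np.array([[k['fx'],0,k['cx']],[0,k['fy'],k['cy']],[0,0,1]]),np.array(k['D']),np.array(k['position']),R.from_quat([q[1],q[2],q[3],q[0]]).as_matrix()
def ray(c,uv,z,cal=None):
    K,D,p,M=cal or cam(c)
    n=cv2.undistortPoints(np.array(uv,float).reshape(-1,1,2),K,D).reshape(-1,2)
    d=np.c_[n,np.ones(len(n))]@M.T
    return p+d*((z-p[2])/d[:,2])[:,None]
def proj(c,P,cal=None):
    K,D,p,M=cal or cam(c)
    return cv2.projectPoints((np.atleast_2d(P)-p)@M,np.zeros(3),np.zeros(3),K,D)[0].reshape(-1,2)
def down(yaw):  # tool z down; tool y direction at world angle yaw
    y=np.array([np.cos(yaw),np.sin(yaw),0]);z=np.array([0,0,-1.]);x=np.cross(y,z)
    q=R.from_matrix(np.c_[x,y,z]).as_quat(); return np.array([q[3],q[0],q[1],q[2]])
E
python3 - <<'E'
from h import *
np.set_printoptions(precision=4,suppress=True)
for c in ['scene','side','wrist']:
    snap(c,c+'0.png'); print(c,cam(c)[2],cam(c)[3][:,2])
    for t in ['spare_1','barrel_a','carrier','fence','jar','collar','standoff','pocket0','pocket1','pocket2','pocket3','push_ledge','bed']:
        print(t,[(np.round(d['at'],4).tolist(),round(d['score'],2)) for d in models.mark_of(t,c)])
print(telemetry.current_t(),telemetry.current_tool_rot())
E
```

```text
pics
scene [ 1.3481 -0.4386  0.6646] [-0.6979  0.4532 -0.5545]
spare_1 [([0.4967, -0.2504, 0.0004], 0.85), ([0.4805, -0.1819, 0.0038], 0.82), ([0.5344, -0.1669, -0.0002], 0.8), ([0.5061, -0.3609, -0.0027], 0.75), ([0.4233, -0.3523, 0.0014], 0.69)]
barrel_a [([0.6001, 0.129, 0.0261], 0.76), ([0.6103, 0.18, 0.0226], 0.7), ([0.6077, 0.1835, 0.0271], 0.21)]
carrier [([0.5793, 0.1067, 0.0095], 0.87)]
fence [([0.6849, 0.0883, 0.0115], 0.88)]
jar [([0.4295, -0.25, -0.0032], 0.57)]
collar [([0.6085, -0.2537, 0.0057], 0.58), ([0.5839, 0.021, 0.0253], 0.55)]
standoff [([0.5361, 0.1097, 0.0218], 0.57), ([0.61, -0.3506, 0.0021], 0.54), ([0.5789, 0.1071, 0.0101], 0.37)]
pocket0 [([0.5897, 0.0773, 0.0212], 0.92), ([0.5955, 0.1292, 0.0258], 0.92), ([0.5827, 0.0192, 0.026], 0.73), ([0.6082, 0.1788, 0.0263], 0.61)]
pocket1 [([0.5897, 0.0773, 0.0212], 0.92), ([0.5955, 0.1292, 0.0258], 0.92), ([0.5827, 0.0192, 0.026], 0.73), ([0.6082, 0.1788, 0.0263], 0.61)]
pocket2 [([0.5897, 0.0773, 0.0212], 0.92), ([0.5955, 0.1292, 0.0258], 0.92), ([0.5827, 0.0192, 0.026], 0.73), ([0.6082, 0.1788, 0.0263], 0.61)]
po
[... 1021 characters left out ...]
1, 0.1239, 0.0247], 0.86), ([0.5877, 0.0756, 0.0238], 0.71), ([0.6063, 0.1814, 0.0229], 0.6)]
pocket2 [([0.5803, 0.0244, 0.0247], 0.89), ([0.6011, 0.1239, 0.0247], 0.86), ([0.5877, 0.0756, 0.0238], 0.71), ([0.6063, 0.1814, 0.0229], 0.6)]
pocket3 [([0.5803, 0.0244, 0.0247], 0.89), ([0.6011, 0.1239, 0.0247], 0.86), ([0.5877, 0.0756, 0.0238], 0.71), ([0.6063, 0.1814, 0.0229], 0.6)]
push_ledge [([0.5344, 0.1152, 0.0274], 0.92), ([0.5927, 0.076, 0.0228], 0.62)]
bed []
wrist [ 0.3243 -0.4815  0.3849] [-0.2545 -0.1242 -0.9591]
spare_1 []
barrel_a []
carrier []
fence []
jar []
collar []
standoff []
pocket0 []
pocket1 []
pocket2 []
pocket3 []
push_ledge []
bed []
2.1 [ 0.      0.9746  0.224  -0.    ]
```

View pics/scene0.png

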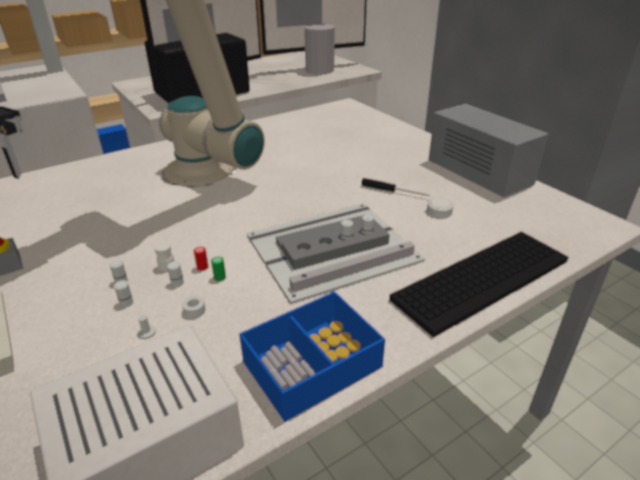

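View pics/side0.png

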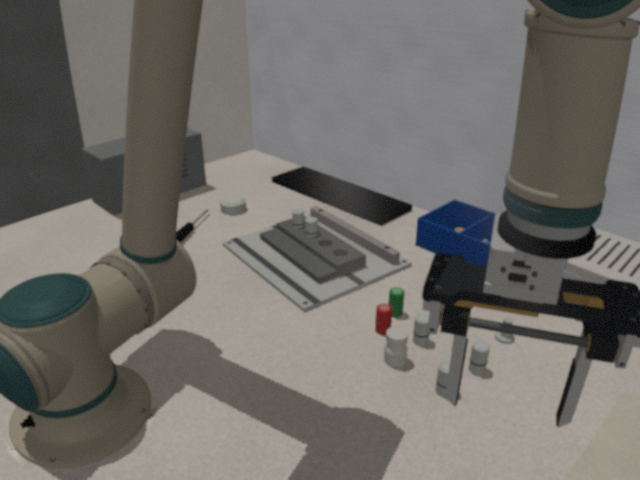

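The scene picture shows barrels in the pockets at (347,230) and (368,223), and empty pockets at (305,247) and (325,241). The plain spares are at (118,270), (123,292) and (175,272). Red (201,258) and green (218,268) are look-alikes, and the jar is at (164,257). The side view agrees. Next I'll take wrist views of both areas.

```bash
python3 - <<'E'
from h import *
np.set_printoptions(precision=4,suppress=True)
for n,p,y,ts in [('wc',(0.575,0.10,0.30),-0.16,['pocket0','barrel_a','carrier','fence','push_ledge']),('ws',(0.49,-0.29,0.27),-0.8,['spare_1','jar'])]:
    r.move_to(p,down(y)); r.hold(.2)
    im=snap('wrist',n+'.png'); c=cam('wrist'); np.savez(n+'.npz',K=c[0],D=c[1],p=c[2],M=c[3])
    print(n,telemetry.current_t(),telemetry.current_ee_pos(),c[2])
    for t in ts:
        print(t,[(np.round(d['at'],4).tolist(),round(d['score'],2),proj('wrist',d['at'],c).round().tolist()) for d in models.mark_of(t,'wrist')])
E
```

```text
wc 4.8333 [0.5751 0.0995 0.2999] [0.5869 0.1811 0.4543]
pocket0 [([0.5836, 0.0203, 0.0229], 0.97, [[334.0, 278.0]]), ([0.6031, 0.1204, 0.0233], 0.87, [[339.0, 188.0]]), ([0.612, 0.1804, 0.0272], 0.72, [[339.0, 128.0]]), ([0.5925, 0.07, 0.0241], 0.64, [[336.0, 235.0]])]
barrel_a [([0.5981, 0.1238, 0.0233], 0.6, [[334.0, 185.0]]), ([0.609, 0.18, 0.0214], 0.59, [[336.0, 129.0]])]
carrier [([0.5764, 0.1029, 0.0093], 0.9, [[317.0, 206.0]])]
fence [([0.685, 0.0878, 0.0093], 0.81, [[416.0, 203.0]])]
push_ledge [([0.5346, 0.1101, 0.0254], 0.94, [[277.0, 208.0]])]
ws 6.8167 [ 0.4905 -0.2892  0.2701] [ 0.5484 -0.2316  0.4245]
spare_1 [([0.4984, -0.2559, 0.0002], 0.95, [[298.0, 184.0]]), ([0.5033, -0.3606, -0.0004], 0.72, [[370.0, 249.0]]), ([0.4755, -0.1863, 0.0019], 0.63, [[232.0, 153.0]]), ([0.4278, -0.351, -0.0019], 0.59, [[316.0, 289.0]]), ([0.5352, -0.1686, -0.0006], 0.58, [[259.0, 95.0]])]
jar [([0.43, -0.2494, -0.0015], 0.82, [[250.0, 226.0]])]
```

View pics/wc.png

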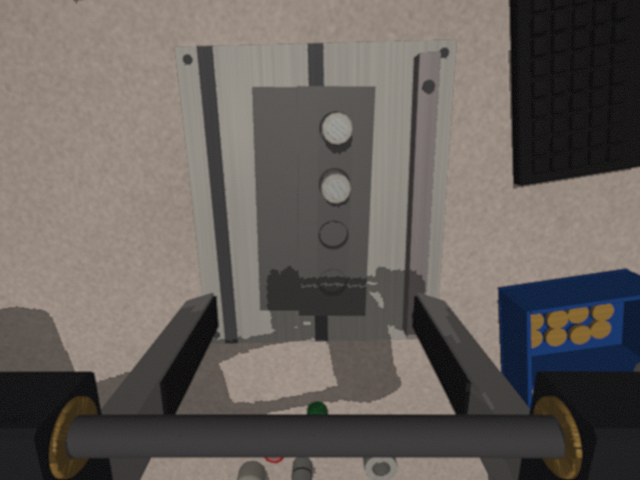

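View pics/ws.png

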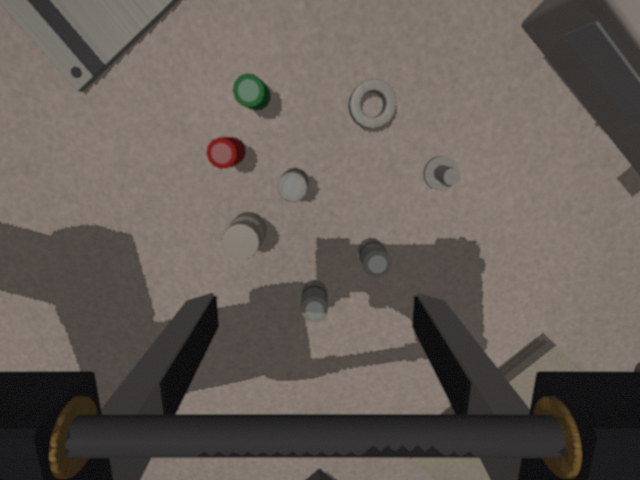

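The wrist view of the carrier shows barrel tops at (338,128) and (336,187), with empty pockets at (333,234) and (333,281) (pockets 1 and 0). In the spares view, plain spares are at (293,184), (375,260) and (315,300), and red/green are at (226,152) and (251,91). Next I'll refine the poses by fitting edges and silhouettes.

```bash
cat >> h.py <<'E'
from scipy.optimize import minimize
from scipy.ndimage import map_coordinates
def load(n): d=np.load(n+'.npz'); return d['K'],d['D'],d['p'],d['M']
def segs(L,n=60):
    t=np.linspace(0.03,.97,n)[:,None]; return np.vstack([np.array(a)*(1-t)+np.array(b)*t for a,b in L])
CAR=segs([((55,-120,38),(55,120,38)),((-65,-120,26),(-65,120,26)),((-20,120,38),(55,120,38)),((-20,-120,38),(55,-120,38)),((-65,120,26),(-20,120,26)),((-65,-120,26),(-20,-120,26))])/1000
th=np.linspace(0,2*np.pi,60)
def circ(x,y,z,rad): return np.c_[x+rad*np.cos(th),y+rad*np.sin(th),0*th+z]
def tf(P,s): c,q=np.cos(s[2]),np.sin(s[2]); return np.c_[s[0]+c*P[:,0]-q*P[:,1],s[1]+q*P[:,0]+c*P[:,1],P[:,2]]
def fit(im,cal,P,s0,sig=(2.5,1.)):
    g0=cv2.cvtColor(im,cv2.COLOR_RGB2GRAY).astype(float)
    s=np.array(s0,float)
    for sg in sig:
        g=cv2.GaussianBlur(g0,(0,0),sg); m=np.hypot(cv2.Sobel(g,6,1,0),cv2.Sobel(g,6,0,1)); m=np.sqrt(m)
        f=lambda d: -np.mean(map_coordinates(m,proj('wrist',tf(P,s+d/[1000,1000,200]),cal)[:,::-1].T,order=1))
        o=minimize(f,np.zeros(3),method='Nelder-Mead',options=dict(initial_simplex=np.array([[0,0,0],[4,0,0],[0,4,0],[0,0,4.]])*(1 if sg>2 else .4)))
        s=s+o.x/[1000,1000,200]
    return s,o.fun
def cylfit(mask,cal,xy,zb,rad=.014,h=.05):
    """xy of the upright cylinder whose rendered silhouette matches the mask's centroid"""
    xy=np.array(xy,float); m=np.argwhere(mask).mean(0)[::-1]
    for _ in range(6):
        u=proj('wrist',np.vstack([circ(*xy,z,rad) for z in (zb,zb+h)]),cal)
        q=cv2.moments(cv2.convexHull(u.astype(np.float32))); e=m-[q['m10']/q['m00'],q['m01']/q['m00']]
        a=ray('wrist',[m,m-e],zb+h/2,cal); xy+=(a[0]-a[1])[:2]
    return xy,mask.sum()/q['m00']
E
python3 - <<'E'
from h import *
np.set_printoptions(precision=4,suppress=True)
im=cv2.imread('pics/wc.png')[:,:,::-1].copy(); c=load('wc')
pk=[circ(.0175,.027,.073,.014),circ(.0175,.081,.073,.014),circ(.0175,-.027,.038,.0155)]
s,f=fit(im,c,np.vstack([CAR]+pk),[.5765,.103,-.14]); print('car',s,f)
s2,f=fit(im,c,np.vstack(pk[:2]+[pk[0],pk[1]]),s,(1.5,)); print('tops only',s2)
print('pockets',tf(np.array([[.0175,y,.023] for y in(-.081,-.027,.027,.081)]),s))
F=segs([((-10,-150,36),(-10,150,36)),((10,-150,36),(10,150,36)),((-10,150,36),(10,150,36))])/1000
sf,f=fit(im,c,F,[.685,.088,-.13]); print('fence',sf,f)
v=im.copy()
for P,q in((np.vstack([CAR]+pk),s),(F,sf)):
    for u in proj('wrist',tf(P,q),c): cv2.circle(v,tuple(int(round(x*8)) for x in u),2,(255,0,0),-1,shift=3)
cv2.imwrite('pics/fit.png',cv2.resize(v[30:360,150:500],None,fx=1.7,fy=1.7)[:,:,::-1])
c=load('ws')
for d in models.regions_of('spare_1','wrist'):
    m=np.argwhere(d['pixels']).mean(0)[::-1]; xy=ray('wrist',m,.025,c)[0,:2]
    print(m,d['score'],cylfit(d['pixels'],c,xy,0.))
E
```

```text
car [ 0.5764  0.1037 -0.1685] -9.764117277088282
tops only [ 0.5763  0.1038 -0.1703]
pockets [[0.58   0.0209 0.023 ]
 [0.5891 0.0742 0.023 ]
 [0.5982 0.1274 0.023 ]
 [0.6072 0.1806 0.023 ]]
fence [ 0.6847  0.0863 -0.1388] -8.127403580216308
[373.8019 257.2635] 0.86 (array([ 0.5025, -0.3607]), np.float64(0.9715101191778225))
[225.1259 152.1025] 0.8 (array([ 0.4762, -0.1844]), np.float64(0.9432784620062213))
[313.7788 300.8277] 0.75 (array([ 0.4251, -0.3507]), np.float64(0.9821485305400612))
[292.2173 185.3761] 0.73 (array([ 0.498 , -0.2508]), np.float64(1.0376992929670932))
[250.6912  92.1109] 0.62 (array([ 0.5324, -0.1668]), np.float64(0.9569912914456584))
```

View pics/fit.png

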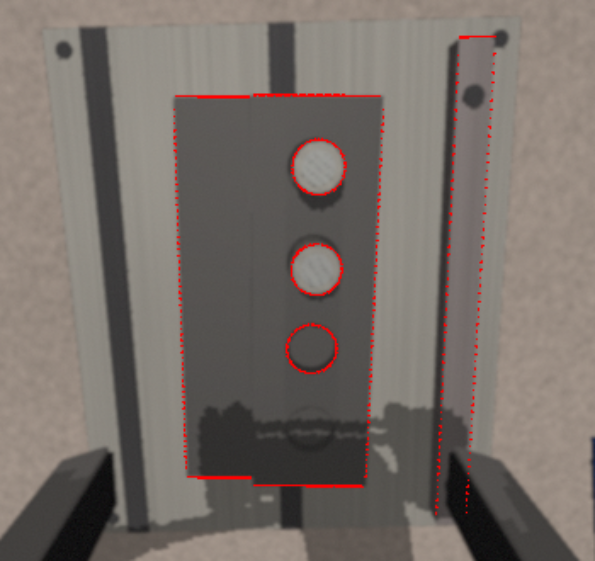

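The fit overlay lies on the carrier edges, both barrel tops, the pocket 1 rim and the fence. Now I'll grasp the first spare and check it in the hand.

```bash
cat >> h.py <<'E'
def pick(xy,yaw=-.8,zt=.047):
    gripper_to(.052); q=down(yaw)
    r.move_to([*xy,.12],q); r.move_l([*xy,zt],vel=.12); gripper_to(0.02,15); r.hold(.1)
    print('open',telemetry.current_opening(),'F',telemetry.current_finger_force(),'t',telemetry.current_t())
    r.move_l([*xy,.15],vel=.2)
E
python3 - <<'E'
from h import *
np.set_printoptions(precision=4,suppress=True)
pick((.498,-.2508))
r.hold(.2); T=np.array(telemetry.current_ee_pos()); c=cam('wrist'); im=snap('wrist','held1.png'); print(T)
np.savez('held1.npz',K=c[0],D=c[1],p=c[2],M=c[3])
s,f=fit(im,c,circ(0,0,T[2]+.003,.014),[T[0],T[1],0],(2.5,1)); d=s[:2]-T[:2]
tx=np.array([np.sin(.8),np.cos(.8)]);ty=np.array([np.cos(.8),-np.sin(.8)])
print('visual offset tool x,y',d@tx,d@ty,f)
for m in models.regions_of('spare_1','wrist')[:6]:
    u=np.argwhere(m['pixels']).mean(0)[::-1]; print(u,m['score'],m['pixels'].sum())
for u in proj('wrist',circ(*s[:2],T[2]+.003,.014),c): cv2.circle(im,tuple(int(x) for x in u),0,(255,0,0),-1)
cv2.imwrite('pics/held1c.png',cv2.resize(im[200:440,180:460],None,fx=2,fy=2)[:,:,::-1])
E
```

```text
open 0.026948351399970365 F 14.998599886894226 t 9.8083
[ 0.4971 -0.2502  0.1483]
visual offset tool x,y -0.004944844017854065 -0.0007498088294815241 -6.149625901216614
[339.264  390.7424] 0.98 1254
[426.3809 343.7033] 0.96 2174
[314.6057 316.3331] 0.91 4986
[224.5453 209.302 ] 0.89 2043
[260.1488 127.4521] 0.64 1909
```

View pics/held1c.png

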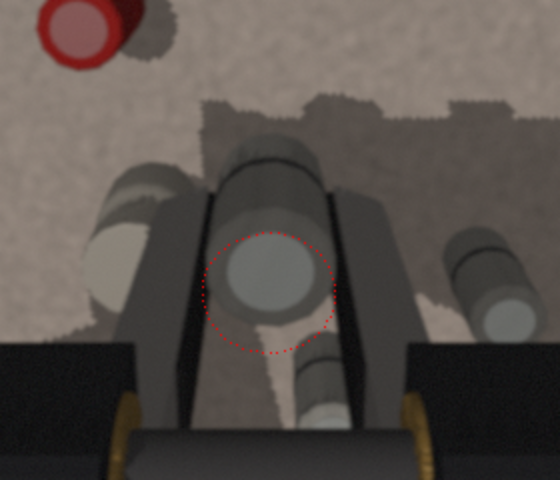

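```bash
python3 - <<'E'
from h import *
np.set_printoptions(precision=4,suppress=True)
c=load('held1'); T=np.array(telemetry.current_ee_pos()); print(T)
m=[m for m in models.regions_of('spare_1','wrist') if 300<np.argwhere(m['pixels']).mean(0)[1]<330][0]['pixels']
b=np.argwhere(m); print('mask bbox',b.min(0)[::-1],b.max(0)[::-1])
for zb in (T[2]-.049,T[2]-.047,T[2]-.045):
    xy,ra=cylfit(m,c,T[:2],zb); d=xy-T[:2]
    tx=np.array([np.sin(.8),np.cos(.8)]);ty=np.array([np.cos(.8),-np.sin(.8)])
    u=proj('wrist',np.vstack([circ(*xy,z,.014) for z in (zb,zb+.05)]),c)
    print(zb,'off tool x,y',d@tx,d@ty,ra,u.min(0),u.max(0))
# wrist camera bias at wc using known finger centre etc. and hover above pocket 1 for check
E
```

```text
[ 0.4975 -0.2505  0.1488]
mask bbox [283 267] [346 362]
0.09980837468933305 off tool x,y 0.00012617175380052884 -0.0012802996925880361 0.9494030230574375 [281.0218 264.9441] [347.8784 363.8745]
0.10180837468933306 off tool x,y 0.001126450784426248 -0.0012730182377388337 0.927456364994867 [280.5819 264.3371] [348.3179 364.3961]
0.10380837468933306 off tool x,y 0.0021276641378865273 -0.001265726741558698 0.9057598634142253 [280.1302 263.7156] [348.7691 364.9294]
```

```bash
cat >> h.py <<'E'
def settle(p,vel=.1,yaw=None,n=2):
    """line to p, then correct the command by the measured steady error; returns correction"""
    p=np.array(p,float); k=np.zeros(3); r.move_l(p,vel=vel)
    for _ in range(n):
        r.hold(.25); k+=p-np.array(telemetry.current_ee_pos()); r.move_l(p+k,vel=.02)
    return k
def insert(xy,car_yaw,zg=.047,hop=.15):
    q=down(car_yaw); c,s=np.cos(car_yaw),np.sin(car_yaw)
    r.move_to([*xy,hop],q); k=settle([*xy,.094],vel=.15)
    print('k',k,'F0',np.round(telemetry.current_wrist_force(),2))
    for a,b in [(0,0),(1.2,0),(-1.2,0),(0,1.2),(0,-1.2),(1.2,1.2),(-1.2,1.2),(1.2,-1.2),(-1.2,-1.2)]:
        t=np.array([xy[0]+(c*a-s*b)/1000,xy[1]+(s*a+c*b)/1000])
        r.move_l(np.r_[t,.089]+k,vel=.05)
        hit=r.move_l(np.r_[t,.0235+zg]+k,vel=.03,guard=4)
        z=telemetry.current_ee_pos()[2]; print((a,b),'hit',hit,'z',round(z,4),np.round(telemetry.current_wrist_force(),2),'t',telemetry.current_t())
        if z<.0235+zg+.006: return True,k
    return False,k
E
python3 - <<'E'
from h import *
np.set_printoptions(precision=4,suppress=True)
ok,k=insert((.5903,.0733),-.1685)
print(ok,telemetry.current_ee_pos(),telemetry.current_opening())
E
```

```text
k [-0. -0.  0.] F0 [-0.88 -0.97  0.58]
(0, 0) hit True z 0.0704 [ 0.37 -0.8   4.83] t 14.4833
True [0.5899 0.0732 0.0704] 0.026686644241548742
```

```bash
python3 - <<'E'
from h import *
np.set_printoptions(precision=4,suppress=True)
gripper_to(.05); r.hold(.1); p=telemetry.current_ee_pos(); r.move_l([p[0],p[1],.15],vel=.15)
r.move_to((.575,.10,.30),down(-.16)); r.hold(.3); c=cam('wrist'); im=snap('wrist','wc2.png'); np.savez('wc2.npz',K=c[0],D=c[1],p=c[2],M=c[3])
pk=[circ(.0175,.027,.073,.014),circ(.0175,.081,.073,.014)]
for P in (np.vstack([CAR]+pk),CAR):
    s,f=fit(im,c,P,[.5764,.1037,-.1685]); print('car',s,f)
for d in models.regions_of('barrel_a','wrist'):
    m=np.argwhere(d['pixels']).mean(0)[::-1]; xy=ray('wrist',m,.055,c)[0,:2]
    x,_=cylfit(d['pixels'],c,xy,.023); print(m,d['score'],tf(np.array([[*(x-s[:2]),0]]),[0,0,0])@np.c_[[np.cos(s[2]),np.sin(s[2]),0],[-np.sin(s[2]),np.cos(s[2]),0]])
print(telemetry.current_t())
pick((.5032,-.3603))
r.hold(.3); T=np.array(telemetry.current_ee_pos()); c=cam('wrist'); snap('wrist'); tx=np.array([np.sin(.8),np.cos(.8)]);ty=np.array([np.cos(.8),-np.sin(.8)])
for m in models.regions_of('spare_1','wrist'):
    u=np.argwhere(m['pixels']).mean(0)
    if 295<u[1]<335 and 300<u[0]<335:
        xy,ra=cylfit(m['pixels'],c,T[:2],T[2]-.047); d=xy-T[:2]; print('off',u,d@tx,d@ty,ra)
print(T,telemetry.current_t())
E
```

```text
car [ 0.5765  0.1035 -0.1655] -10.300885976775124
car [ 0.5766  0.1035 -0.1658] -9.910673603149176
[335.8714 186.6155] 0.96 [[0.0169 0.0266]]
16.8917
open 0.026602257840113917 F 14.999750554561615 t 20.3417
off [319.1351 314.636 ] -0.0004632376904464097 -0.0008015331616720242 0.9650181266685409
[ 0.5028 -0.3599  0.1487] 21.4083
```

View pics/wc2.png

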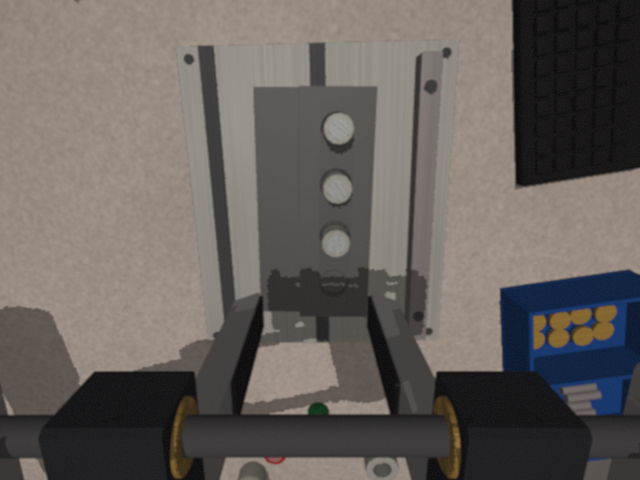

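The second picture shows three barrels in the carrier, with the new one at (335,242) in pocket 1 and pocket 0 empty at (333,283). Now I'll insert the second spare.

```bash
python3 - <<'E'
from h import *
np.set_printoptions(precision=4,suppress=True)
ok,k=insert((.5815,.0214),-.1657)
print(ok,telemetry.current_ee_pos(),telemetry.current_opening())
if ok:
    gripper_to(.05); r.hold(.1); p=telemetry.current_ee_pos(); r.move_l([p[0],p[1],.15],vel=.15)
    r.move_to((.575,.07,.30),down(-.16)); r.hold(.3); c=cam('wrist'); im=snap('wrist','wc3.png'); np.savez('wc3.npz',K=c[0],D=c[1],p=c[2],M=c[3])
    s,f=fit(im,c,CAR,[.5766,.1035,-.1657]); print('car',s,f)
    F=segs([((-10,-150,36),(-10,150,36)),((10,-150,36),(10,150,36)),((-10,150,36),(10,150,36)),((-10,-150,36),(10,-150,36))])/1000
    print('fence',fit(im,c,F,[.685,.087,-.139])); print(telemetry.current_t())
E
```

```text
k [-0. -0.  0.] F0 [-0.55  0.64 -0.54]
(0, 0) hit True z 0.0705 [1.19 0.62 3.57] t 25.2333
True [0.581  0.0214 0.0705] 0.026478815407045112
car [ 0.5765  0.1035 -0.1648] -10.000211572822026
fence (array([ 0.6847,  0.0858, -0.1373]), np.float64(-8.441325916569012))
27.6083
```

View pics/wc3.png

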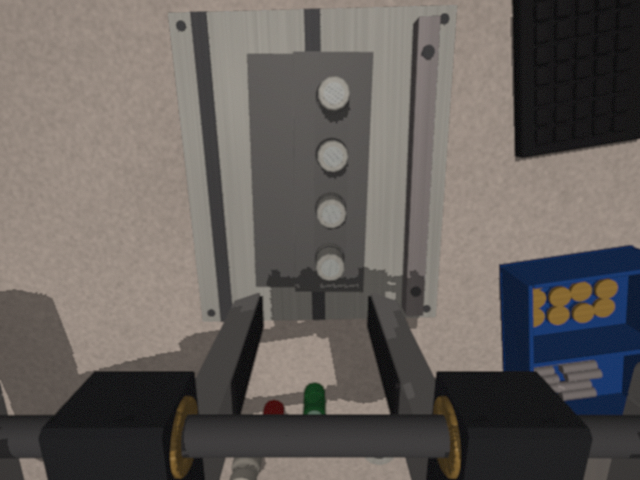

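```bash
python3 - <<'E'
from h import *
np.set_printoptions(precision=4,suppress=True)
gripper_to(0.0,20)
r.move_to([.544,.109,.10],down(np.pi/2-.138)); r.hold(.3)
f0=np.array(telemetry.current_wrist_force()); print('f0',f0,telemetry.current_opening())
r.move_l([.544,.109,.062],vel=.1)
h=r.move_l([.544,.109,.047],vel=.02,guard=3); p=np.array(telemetry.current_ee_pos()); print(h,p,telemetry.current_wrist_force())
r.move_l([.544,.109,p[2]+.0015],vel=.03); r.hold(.2); f0=np.array(telemetry.current_wrist_force())
np.save('f0.npy',f0); print(telemetry.current_ee_pos(),f0,telemetry.current_t())
E
```

```text
f0 [-0.1553 -0.44    0.4894] 0.0005170086156746695
True [0.5441 0.109  0.0513] [-0.5909 -0.1281  4.1421]
[0.5438 0.109  0.0526] [0.095  0.4905 0.2258] 31.6833
```

The picture shows all four barrels upright in a row, at (333,93), (332,156), (331,212) and (330,266). The fingers touched the ledge at the expected height, so next I push.

```bash
python3 - <<'E'
from h import *
np.set_printoptions(precision=4,suppress=True)
f0=np.load('f0.npy'); u=np.array([np.cos(.138),-np.sin(.138),0]); p0=np.array(telemetry.current_ee_pos())
tgt=p0+u*.062
for _ in range(8):
    h=r.move_l(tgt,vel=.035,guard=6); p=np.array(telemetry.current_ee_pos()); F=np.array(telemetry.current_wrist_force())-f0
    r.hold(.15); F2=np.array(telemetry.current_wrist_force())-f0
    print(h,'s',(p-p0)@u,'z',p[2],'Fu',F@u,F2@u,'Fz',F2[2],'t',telemetry.current_t())
    if not h or (p-p0)@u>.045: break
E
```

```text
True s 0.048789491089213835 z 0.051966742527533374 Fu 0.23261828478798352 -0.1536363395658903 Fz -0.25774491139449285 t 33.1167
```

```bash
cat > press.py <<'E'
from h import *
np.set_printoptions(precision=4,suppress=True)
f0=np.load('f0.npy'); u=np.array([np.cos(.138),-np.sin(.138),0]); p0=np.array(telemetry.current_ee_pos()); cmd=p0.copy()
def rd():
    F=np.mean([telemetry.current_wrist_force() for _ in range(3)],0)-f0
    return -F@u,F[2]
def step(d):
    global cmd
    cmd=cmd+d; r.move_l(cmd,vel=.02); r.hold(.1); return rd()
def log(n,a): print(n,'cmd',(cmd-p0)@u,cmd[2],'act',(np.array(telemetry.current_ee_pos())-p0)@u,'Fu,Fz',np.round(a,2),'t',round(telemetry.current_t(),2))
E
python3 - <<'E'
from press import *
a=rd(); log('start',a)
for i in range(14):   # forward until the fence resists
    a=step(u*.0005); 
    if i%2: log(i,a)
    if a[0]>5: break
log('fence',a)
E
```

```text
start cmd 0.0 0.05141098068141447 act 0.0 Fu,Fz [ 0.15 -0.26] t 33.12
1 cmd 0.0009999999999999944 0.05141098068141447 act 0.0010232740834179629 Fu,Fz [0.17 0.34] t 33.82
3 cmd 0.0019999999999999888 0.05141098068141447 act 0.0019469418047329855 Fu,Fz [0.44 0.48] t 34.52
5 cmd 0.0029999999999999836 0.05141098068141447 act 0.0020569875366561394 Fu,Fz [4.66 3.53] t 35.22
fence cmd 0.003499999999999981 0.05141098068141447 act 0.0020679520460084315 Fu,Fz [5.96 4.73] t 35.57
```

```bash
python3 - <<'E'
from press import *
# keep the standing command: last command was 1.43 mm ahead of the measured pose
cmd=p0+u*.00143; import press; press.cmd=cmd
for i in range(20):
    a=rd(); e=np.array([11,11])-a
    if abs(e).max()<.8: break
    d=np.clip(e/6000,-.0004,.0004); a=step(u*d[0]-np.array([0,0,1])*d[1])
    if i%3==0: log(i,a)
r.hold(.5); log('end',rd())
c=cam('wrist'); im=snap('scene','end_s.png'); snap('wrist','end_w.png'); snap('side','end_side.png')
print([(d['at'],d['score']) for d in models.mark_of('carrier','scene')],[(d['at'],d['score']) for d in models.mark_of('fence','scene')])
E
python3 -c "
import cv2,numpy as np
a=cv2.imread('pics/end_s.png')[180:320,220:440];b=cv2.imread('pics/end_side.png')[190:310,210:430]
cv2.imwrite('pics/end.png',np.vstack([cv2.resize(a,(470,300)),cv2.resize(b,(470,256))]))"
```

```text
0 cmd 0.0018299999999999465 0.05097668908859614 act 5.022639520702481e-05 Fu,Fz [6.92 8.08] t 35.92
3 cmd 0.0028641812857028814 0.050299646868025384 act 9.697938728185907e-05 Fu,Fz [ 9.36 12.  ] t 36.97
end cmd 0.0033519700345865816 0.05062576752350435 act 0.0001220895548247645 Fu,Fz [ 9.79 11.02] t 38.17
[([0.6216, 0.1011, 0.0132], 0.71)] [([0.6871, 0.0892, 0.0096], 0.97)]
```

View pics/end.png

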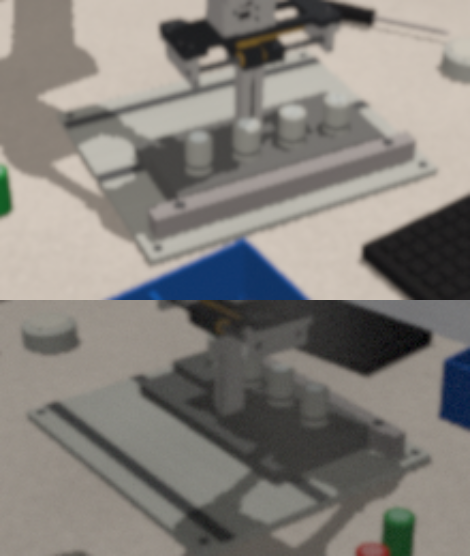

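The carrier's far face sits along the fence with all four barrels standing. The push holds at 9.8 N forward and 11 N down, and the last push steps moved it no further, so I'm handing in.

```bash
python3 - <<'E'
from press import *
print(rd(),telemetry.current_t()); print(r.sign_off())
E
```

```text
(np.float64(9.553738706097587), np.float64(11.613434662212685)) 38.4167
the job is handed in; nothing more can be done
None
```

The job is handed in at 38.4 s of the 69 s allowed: two spares are seated in the empty pockets, and the carrier is held against the fence at about 9.6 N forward and 11.6 N down. I did not measure its final squareness directly, and no verdict came back.

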